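# Pin the hasp of the lock case, then open its combination padlock and hold it up

### The arm

A 6-joint arm with a two-finger parallel gripper is mounted at the origin on a cart in front of the work surface, level with it; the furniture and walls round the work are solid. World frame = base frame: x ahead of the robot, y to its left, z up, the work surface at z = 0. Lengths are in m, angles in degrees, forces in N, time in s.
With the tool pointing down it reaches from about 0.4 to 0.825 m from the base axis. Payload 7 kg.
Tool frame: the origin (TCP) lies between the finger pads; the fingertips stand 25 mm ahead of it and the grasp point (between the pads) lies 6 mm ahead of it; z points along the fingers, y is the line along which they close (so a half turn about z gives the same grasp; the last joint's range is limited). The gripper opens to 88 mm and grips with 3 to 60 N. Pads are 19 mm wide; open, the fingers measure 130 mm over their backs; the gripper's body (78 mm by 193 mm) begins 47 mm behind the grasp point.
Start: joints at [-60.441, 20.546, 0.682, 0, -70.136, -16.507], TCP at [0.152, -0.658, 0.252] pointing down, gripper open.
Joint ranges: [-176.03, 176.03], [-82.01, 121.73], [-58.28, 71.71], [-173.87, 95.51], [-174.79, -0.11], [-173.66, 173.66]. Speed limits (degrees/s): [136.94, 136.94, 172.46, 180, 180, 180].

### API

Orientations are given as [roll, pitch, yaw] about the fixed x, y, z axes, in that order (R = Rz(yaw) Ry(pitch) Rx(roll)).
In Python, from plant import r gives the robot as it stands.
- The arm moves only by the shell command python3 -m crank 'ROWS' [FORCE]. ROWS is JSON, a list of rows, each a list of 3 entries, a list of its own where there are three numbers: the turn, a rotation vector about the tool's x, y, z in degrees, then the shift along the tool's x, y, z in cm, then the closure, from -1 (fully open) to 1 (shut). In form: [[[wx, wy, wz], [dx, dy, dz], fingers], ...]. A call has 1 to 8 rows; each row shifts and turns the commanded pose from where the row before left it, along the tool's axes as they then stand; what a row does not reach is not made up. A row lasts 1/10 s, in which the tool goes at most 50 mm and 8.59 degrees, less where a joint would pass 70% of its speed; a pose out of reach is approached as far as the arm can. A call with a gripper value outside its range is refused whole. The fingers move at their own pace and stop on an object; FORCE is the grip in N (left out, the last holds). Time passes only in rows, so rows that do not move let the fingers close. It gives the time, the measured TCP pose, the force, the opening and the grip force at its end, in the units of the state.
- r.get_state(): the state, without advancing time (a new reading comes with each control period).
- r.capture(name): name is "side" or "top"; returns a dict with "color" (480x640x3 uint8, red, green, blue), "range_z" (480x640 float32, m along the optical axis (not along the pixel's ray), 0 where there is no reading), "intrinsics" (3x3 intrinsics, pixels), "world_from_camera" (4x4, takes a point from camera to world coordinates). Camera axes: x right, y down, z forward; pixel columns grow to the right and rows downward; lengths in m; the calibration is good to about 2 mm. A picture is of the moment at which its call begins.
- r.close_job(): hands the job in; it is judged then, once.
The state is a dict: "time_s": time; "joints": joint angles; "qd": joint speeds; "joint_torque": joint torques, N m; "tcp_pos": TCP position; "eef_rot": TCP orientation; "contact_force": force on the tool from outside, world axes, zero at the start; "moment": the same for the moment, N m; "gripper_width": finger opening in m; "gripper_force": force on a finger pad.
Only numpy, scipy, OpenCV 4.12 (cv2) and the standard library are available. Lean on these libraries where they do the work, as an engineer would, in place of code of your own. Each camera call takes 0.05 s, during which the arm holds its last target. There are 200 camera calls.

### The job

The padlock of the grey lock case is due for inspection, and the case must stay shut meanwhile: first take the collared steel pin from the aluminium block and push it fully home, collar down, in the free hole of the hasp. Then open the combination padlock: turn its dial clockwise to four o'clock, then back anticlockwise to two o'clock (twelve is at the shackle; the dial clicks at every hour), pull the lock away from the staple so that the shackle slides right out, and slip the lock off the staple. Finish holding the open lock up, level with the dial on top, at least 10 cm above the case, and leave everything else where it stands.

Things in the scene. Friction and masses are not known exactly. Their poses are not given: they have to be found in the camera images.
- box: Grey steel lock case, fixed, flat top 60 mm above its underside. Origin on its underside below the hasp line. Own axes: -x (95 mm long) the deck on which the padlock lies, +x (140 mm) the lid, y from -62 to +72 mm. The hasp strap lies flush with the top across the seam: pin hole at (0, 45) mm, staple at (0, -25); hinge knuckles 6 mm high along x = 48. -x points roughly to the robot's right (-y).
- pin_eye (a point): Centre of the free hole of the hasp, level with the top of the case. Round, vertical, 11 mm in diameter, 30 mm deep, closed at the bottom.
- pin: Bare steel quick-release pin, 50 g, upright in an end hole of the aluminium block. Origin on its axis at the underside of the collar, z up. Shank 8 mm thick, 30 mm down from the origin, chamfered tip; collar 20 mm wide, 3 mm thick; knurled grip 15 mm wide from 3 to 28 mm above the origin: hold it there. Home in the hasp, the collar rests on the top of the case.
- block: Aluminium dry-block, fixed, 56 x 98 x 40 mm (x, y, z), origin under its middle; 8 holes of 10 mm, 34 mm deep, at x = -15 and 15, y = -36, -12, 12, 36 mm. The pin stands in one end hole of the row at x = -15 (its collar on the block's top), a glass rod in the other. Fixed glassware, mostly 120 mm and some 300 mm tall, stands close behind block and case: carry things well above it or in front of it.
- rod: Plain glass stirring rod, 7 mm thick, 120 mm long, upright in the other end hole of the block, reaching 86 mm above it. Origin at its lower end. Not needed; leave it there.
- lock: Round combination padlock, steel, about 0.3 kg, loose, flat on the deck. Origin under its middle, x to the shackle, z up through the dial. Body 56 mm wide, 24 mm thick; ticks on its face like a clock, twelve at +x, heavier at 12, 3, 6, 9. It has a few mm and degrees of play on the staple. It can be pulled, moved and lifted by the dial knob.
- dial_top (a point): Centre of the top of the dial knob, 48 mm above the lock's underside, on its middle axis. Black knurled round knob 30 mm in diameter, from 27 to 48 mm above the lock's underside; under it a flat skirt 41 mm wide. A white line on knob top and skirt is the pointer.
- lock_dial (a joint): Angle of the pointer, rad, clockwise from above, 0 at twelve (the shackle), pi/6 an hour: two is 1.047, four 2.094. Starts between one and three; clicks (about 0.04 N m) hold it at each hour. The turn to four takes a hidden inner wheel to its notch, the turn back to two leaves it there and sets the dial's own notch (each within 0.13 rad). If four is overrun by an hour, go back to eleven and begin again.
- lock_shackle (a joint): How far the shackle is out, m: 0 shut, 0.026 fully out. Locked it gives 1.5 mm at most; unlocked it slides with 1.5 N of friction and stays where it is left. Pulling the lock by its knob along its own -x, away from the staple, draws it out, as the bow hooks on the staple after about 4 mm of slack. While it is out the dial cannot turn.
- shackle_tip (a point): End of the shackle's free leg. The shackle is a U of 8 mm bar lying 12 mm above the lock's underside, legs at lock y = 13 (stays in the body) and y = -13 mm (free leg). Shut, the tip lies in the body, 18 mm from the lock's middle, and the bow's inside 49 mm, outside 57 mm from it; fully out, all 26 mm more, leaving a gap of 16 mm between tip and body.
- staple (a point): Inner limb of the staple, 12 mm above the case top. The staple is an upright loop of 7 mm bar, 27 mm high: this limb, and a second 26 mm from it towards the case's -y. Shut, the shackle encloses this limb, 42 mm from the lock's middle. To unhook the open lock: push it back along +x until this limb is 36 mm from its middle (beyond the free tip), shift it 30 mm along the case's +y, lift.
- reagent_bottle_a: Bystander: small brown stoppered reagent bottle, 52 mm wide, 97 mm tall.
- reagent_bottle_b: Bystander: brown stoppered reagent bottle, 56 mm wide, 109 mm tall.
- label_tape: Bystander: roll of label tape lying flat, 72 mm wide, 18 mm high.
- petri: Bystander: glass Petri dish, 95 mm wide, 16 mm high.
There are look-alikes about, which are no part of the job. There is more than one size of the lock; the job needs the larger.

How it is judged:
By the outcome, as a careful person would: the job done as asked, in the order asked, and still so for the second after the job is handed in, while the arm keeps its last pose, push and grip.
It also fails if it takes over 58 s, if anything falls off the work surface, if the arm or the gripper's body presses on something with over 40 N, if the wrist force passes 120 N, or if a joint passes its speed limit or range.

## Working session

There is one attempt and no reset: what is moved stays moved. The work goes in short steps, Python scripts to look and compute and a shell command to move; the robot and the scene stay as the last step left them, time stands still between calls to the robot, and variables do not carry over. Pictures are saved under pics/ and viewed, at most 10 in all, crops included, and the job is handed in when it is done.

```bash
ls; mkdir -p pics; cat > h.py <<'E'
import numpy as np, cv2
from plant import r
def cap(n,f):
    c=r.capture(n); np.savez('%s.npz'%f,**c); cv2.imwrite('pics/%s.png'%f,c['color'][:,:,::-1]); return c
def world(c,u,v,d=None):
    K=c['intrinsics'];T=c['world_from_camera']
    z=c['range_z'][int(v),int(u)] if d is None else d
    p=np.array([(u-K[0,2])/K[0,0]*z,(v-K[1,2])/K[1,1]*z,z,1]); return (T@p)[:3]
def atz(c,u,v,h):
    a=world(c,u,v,.1);b=world(c,u,v,1.);return a+(b-a)*(h-a[2])/(b[2]-a[2])
E
python3 - <<'E'
from h import *
np.set_printoptions(precision=3,suppress=True)
for n in('side','top'):
    c=cap(n,n+'0'); print(c['intrinsics'],c['world_from_camera'])
print(r.get_state())
E
```

```text
pics
[[449.101   0.    322.097]
 [  0.    449.101 240.684]
 [  0.      0.      1.   ]] [[-0.999  0.031 -0.01   0.539]
 [ 0.027  0.613 -0.79   0.919]
 [-0.018 -0.789 -0.614  0.74 ]
 [ 0.     0.     0.     1.   ]]
[[555.9     0.    312.8  ]
 [  0.    555.9   245.261]
 [  0.      0.      1.   ]] [[-0.003 -0.997  0.074  0.419]
 [-1.     0.002 -0.016  0.092]
 [ 0.016 -0.074 -0.997  1.462]
 [ 0.     0.     0.     1.   ]]
{'time_s': 0.1, 'joints': array([-60.443,  20.587,   0.641,  -0.016, -70.133, -16.506]), 'qd': array([ 0.102, -0.106,  0.099,  0.121, -0.024, -0.032]), 'joint_torque': array([ -0.002, -58.416,  29.375,   7.016,   0.01 ,  -0.   ]), 'tcp_pos': array([ 0.152, -0.657,  0.251]), 'eef_rot': array([ 179.92 ,   -0.008, -166.954]), 'contact_force': array([ 0.023,  0.082, -0.254]), 'moment': array([ 0.02 ,  0.064, -0.032]), 'gripper_force': 0.0, 'gripper_width': 0.08765222364440235}
```

View pics/top0.png

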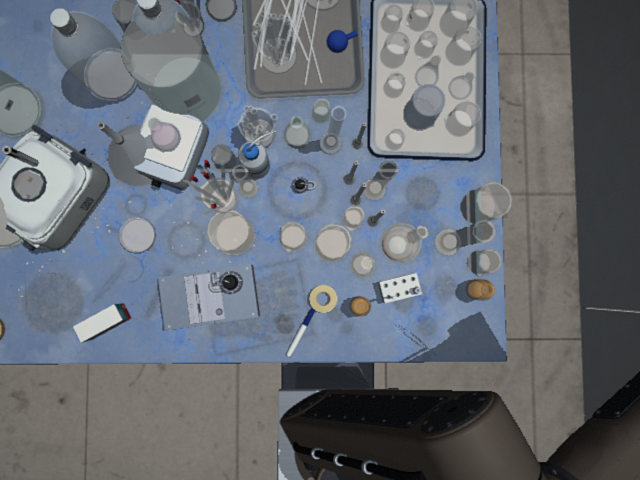

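View pics/side0.png

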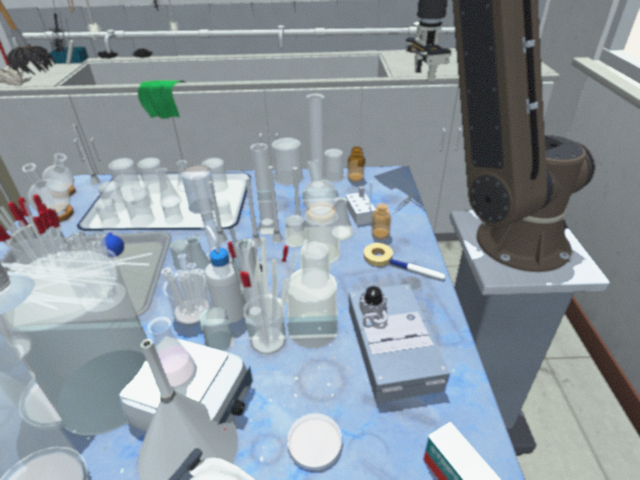

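The top view shows the case at px (160–257, 265–328) with the lock at (231,283), and the block at (401,288). The side view shows the same layout from the left. I'll enlarge these areas next.

```bash
python3 - <<'E'
from h import *
np.set_printoptions(precision=3,suppress=True)
c=dict(np.load('top0.npz')); im=c['color'][:,:,::-1]
a=cv2.resize(im[255:335,150:265],None,fx=6.5,fy=6.5,interpolation=cv2.INTER_CUBIC)[:, :748]
a=cv2.resize(im[260:335,155:262],(642,450),interpolation=cv2.INTER_CUBIC)   # 6x
b=cv2.resize(im[265:312,365:432],(402,282),interpolation=cv2.INTER_CUBIC)
s=dict(np.load('side0.npz'))['color'][:,:,::-1]
cv2.imwrite('pics/caseT.png',a)
d=cv2.resize(s[170:235,335:405],(420,390),interpolation=cv2.INTER_CUBIC)
o=np.zeros((400,800,3),np.uint8);o[:282,:390]=b[:,:390];o[:390,390:800]=d[:,:410];cv2.imwrite('pics/blk.png',o)
for u,v in[(231,281),(214,310),(170,300),(401,288),(361,308),(386,281),(415,277),(387,298),(240,310)]: print(u,v,world(c,u,v))
E
```

```text
231 281 [0.432 0.268 0.108]
214 310 [0.36  0.317 0.053]
170 300 [0.386 0.426 0.059]
401 288 [ 0.414 -0.158  0.036]
361 308 [ 0.366 -0.048  0.095]
386 281 [ 0.432 -0.12   0.035]
415 277 [ 0.442 -0.193  0.041]
387 298 [ 0.388 -0.123  0.027]
240 310 [0.36  0.252 0.057]
```

View pics/caseT.png

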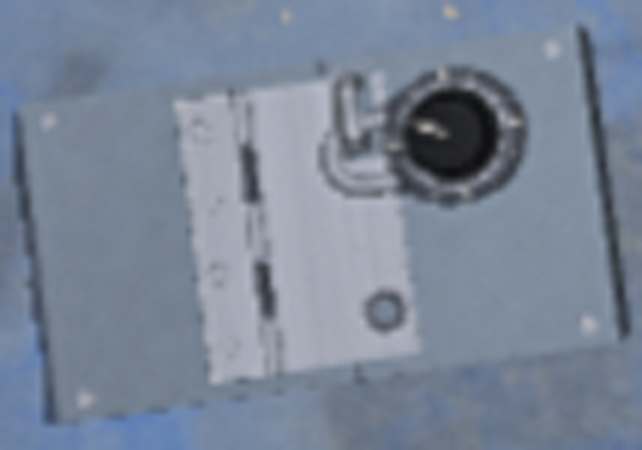

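View pics/blk.png

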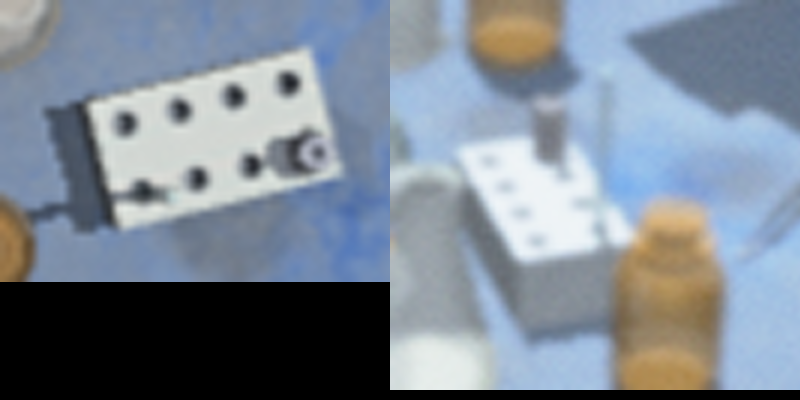

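The case crop shows the free hole at crop (384,310), the staple near (355,120) and the knob centre near (450,133), with the pointer at roughly one o'clock. In the block crop the pin stands at the right end, base about (306,152). The rod is at the left end, (142,190).

```bash
python3 - <<'E'
from h import *
np.set_printoptions(precision=4,suppress=True,linewidth=150)
c=dict(np.load('top0.npz'))
K=c['intrinsics'];T=c['world_from_camera']
# block fit
P=np.array([(124,123),(180,110),(234,96),(289,83),(142,190),(197,178),(251,165)])/6.+[365,265]-.4
W=np.array([atz(c,u,v,.040)[:2] for u,v in P])
M=np.array([(15,36),(15,12),(15,-12),(15,-36),(-15,36),(-15,12),(-15,-12)])/1000.
def fit(M,W):
    m=M.mean(0);w=W.mean(0);U,S,V=np.linalg.svd((M-m).T@(W-w));R=(V.T@np.diag([1,np.sign(np.linalg.det(V.T@U.T))])@U.T);return R,w-R@m
R,t=fit(M,W);print('block yaw',np.degrees(np.arctan2(R[1,0],R[0,0])),t,'res',np.abs(W-(M@R.T+t)).max());print('pin',R@[-.015,-.036]+t,'rod',R@[-.015,.036]+t)
print('pin top',atz(c,365+317/6-.4,265+152/6-.4,.068))
# case corners (top at z=.06): crop corners + hole
P=np.array([(18,108),(52,422),(622,338),(580,28),(384,310)])/6.+[155,260]-.4
W=np.array([atz(c,u,v,.060)[:2] for u,v in P])
M=np.array([(140,-62),(140,72),(-95,72),(-95,-62),(0,45)])/1000.
R,t=fit(M,W);print('case yaw',np.degrees(np.arctan2(R[1,0],R[0,0])),t,'res',W-(M@R.T+t));print('hole fit',R@[0,.045]+t,'direct',W[4],'staple',R@[0,-.025]+t)
im=c['color'][255:330,150:265].astype(int)
# knob: dark mask centre
g=im.max(2); m=(g<45).astype(np.uint8); n,l,s,ce=cv2.connectedComponentsWithStats(m);i=1+np.argmax(s[1:,4]);print('dark',s[i],ce[i]+[150,255], atz(c,ce[i][0]+150,ce[i][1]+255,.108))
# height map near
z=c['range_z'];v,u=np.mgrid[0:480,0:640];pts=np.stack([(u-K[0,2])/K[0,0]*z,(v-K[1,2])/K[1,1]*z,z,np.ones_like(z)],-1)@T.T
for x0 in np.arange(.66,.30,-.03):
    print('%.2f'%x0,[int(1000*(pts[...,2][(z>0)&(abs(pts[...,0]-x0)<.015)&(abs(pts[...,1]-y)<.015)].max(initial=0))) for y in np.arange(.42,-.40,-.03)])
E
```

```text
block yaw 13.226657771342811 [ 0.4154 -0.1557] res 0.0004794710354362741
pin [ 0.409  -0.1942] rod [ 0.3926 -0.1241]
pin top [ 0.4091 -0.1934  0.068 ]
case yaw 97.94636439360784 [0.4016 0.3107] res [[-0.0018  0.0001]
 [ 0.0008  0.0023]
 [ 0.002  -0.0011]
 [-0.0014 -0.0015]
 [ 0.0004  0.0002]]
hole fit [0.357  0.3045] direct [0.3574 0.3047] staple [0.4264 0.3142]
dark [ 73  20  15  15 151] [230.1987 282.0066] [0.43  0.27  0.108]
0.66 [55, 10, 244, 229, 229, 206, 232, 210, 6, 8, 22, 25, 14, 6, 7, 222, 235, 252, 252, 7, 6, 7, 7, 7, 10, 129, 134, 131]
0.63 [6, 9, 96, 239, 182, 248, 7, 9, 7, 6, 7, 8, 9, 7, 7, 221, 220, 7, 6, 6, 7, 9, 7, 5, 9, 130, 131, 132]
0.60 [7, 8, 10, 241, 246, 141, 138, 5, 7, 9, 7, 6, 7, 7, 73, 79, 76, 197, 7, 10, 7, 6, 7, 9, 5, 132, 130, 135]
0.57 [8, 8, 8, 139, 239, 142, 142, 34, 7, 99, 102, 99, 120, 126, 125, 71, 72, 36, 99, 105, 163, 153, 7, 301, 303, 6, 119, 92]
0.54 [8, 7, 8, 142, 141, 141, 142, 60, 6, 100, 102, 100, 127, 127, 127, 124, 8, 77, 114, 136, 164, 157, 8, 302, 303, 0, 5, 8]
0.51 [6, 9, 7, 6, 139, 141, 137, 8, 6, 94, 101, 93, 125, 126, 125, 121, 60, 77, 111, 118, 112, 88, 8, 300, 302, 89, 95, 96]
0.48 [6, 7, 7, 8, 61, 67, 67, 57, 8, 7, 6, 8, 7, 123, 123, 76, 114, 112, 92, 105, 93, 9, 6, 8, 9, 92, 99, 96]
0.45 [65, 67, 68, 88, 91, 112, 88, 65, 10, 9, 8, 9, 9, 5, 6, 54, 113, 65, 42, 44, 48, 44, 9, 8, 7, 84, 100, 94]
0.42 [67, 68, 69, 85, 109, 113, 91, 66, 7, 8, 8, 7, 24, 25, 13, 7, 8, 41, 49, 46, 74, 70, 8, 7, 7, 113, 114, 75]
0.39 [67, 67, 70, 69, 68, 87, 65, 68, 8, 10, 9, 21, 26, 26, 21, 100, 103, 7, 126, 47, 70, 71, 9, 5, 6, 110, 115, 68]
0.36 [68, 69, 69, 68, 67, 66, 66, 67, 9, 9, 8, 21, 24, 24, 20, 104, 102, 6, 9, 9, 6, 10, 8, 8, 6, 8, 7, 7]
0.33 [66, 67, 69, 67, 68, 67, 64, 60, 6, 7, 8, 22, 14, 8, 10, 66, 67, 8, 11, 7, 8, 7, 6, 6, 6, 8, 7, 6]
0.30 [62, 7, 9, 6, 7, 6, 6, 7, 6, 6, 18, 20, 7, 6, 7, 6, 6, 6, 783, 781, 9, 7, 6, 5, 7, 6, 7, 654]
```

```bash
python3 - <<'E'
from h import *
c=dict(np.load('top0.npz'))
K=c['intrinsics'];T=c['world_from_camera'];z=c['range_z'];v,u=np.mgrid[0:480,0:640];pts=np.stack([(u-K[0,2])/K[0,0]*z,(v-K[1,2])/K[1,1]*z,z,np.ones_like(z)],-1)@T.T
X=np.arange(.56,.37,-.01)
print('y   ',*['%4d'%(-1000*y) for y in np.arange(-.10,-.35,-.01)])
for x0 in X:
    print('%.2f'%x0,*['%4d'%int(1000*np.nan_to_num(np.percentile(q,70) if len(q) else 0)) for y in np.arange(-.10,-.35,-.01) for q in [pts[...,2][(z>0)&(abs(pts[...,0]-x0)<.005)&(abs(pts[...,1]-y)<.005)]]])
E
```

```text
y     100  110  120  130  139  149  159  169  179  189  199  209  219  229  239  249  259  269  279  289  299  309  319  329  339
0.56    2    0   82   93  101  103  104  101  157  154  153    0    0    0    1    1    2    7  151  296  300    0    0    0    0
0.55    1   79   94  105  108  109  112  152  163  145  153    0    0    4    1    1    8  235  272  291  276  298    0    0    0
0.54    1   82  102  109  111  112  127  151  160  153  154    0    1    0    1    0   14  234    0    0  261  275    0    0    0
0.53   68   89  102  110  113  113  117  136  146  156   87    0    0    3    0    0   18  236    0    0  271  282    0    0    0
0.52   28   88  102  108  112  111  112  109  107   97   86    0    1    1    1    0    8  226  243  297  296  299    2    0    0
0.51    1   77   95  103  107  109  109  107  100   95   84   -3    0    1    1    1    3    9  211  245   18    5    2    1    1
0.50    2   65   83   97  102  104  105  100   94   84    0    0    0    2    1    1    1    1    2    3    2    0    1    0    7
0.49    0    1   66   82   89   94   95   91   85   10    2 
[... 929 characters left out ...]
    1    1    1    1    1    2    0    0   51   94
0.41    2   39   42   42   40   41   42   39   40   67   67    0    0    0    1    1    0    0    0    2    1    2    1   63  101
0.40    0   37   39   38   39   38   42   41   42   63   47   36    1    2    1    0    0    1    0    3    2    0    2   55   92
0.39    1   34   96   41   42   40   41   39   37    1    0    1    0    1   -1    0    1    1    2    2    2    0    0    0   71
0.38    0   17   40   40   37   -1    0    0    0    0    2    0    2    2    0    0    1    1    0    2    1    2    0    0    3
0.37    0    0    0    0    0    0    1    0    0    0    0   -1    0    0    1    3    0    1    0    2    1    1    0    0    0
```

```bash
cat >> h.py <<'E'
def to(x,y,z):
    s=r.get_state();p=s['tcp_pos'];a=np.radians(s['eef_rot'][2]);d=np.array([x,y,z])-p
    print('yaw %.1f'%s['eef_rot'][2],'tool d cm',np.round(100*np.array([d[0]*np.cos(a)+d[1]*np.sin(a),d[0]*np.sin(a)-d[1]*np.cos(a),-d[2]]),2),'tcp',np.round(p,4),'rot',np.round(s['eef_rot'],2),'F',np.round(s['contact_force'],1),'M',np.round(s['moment'],2),'w %.4f gf %.1f t %.1f'%(s['gripper_width'],s['gripper_force'],s['time_s']))
E
python3 -m crank '[[[0,0,-7.8],[0,0,0],0],[[0,0,-7.8],[0,0,0],0],[[0,0,-7.8],[0,0,0],0],[[0,0,-7.8],[0,0,0],0],[[0,0,-7.8],[0,0,0],0],[[0,0,-7.8],[0,0,0],0],[[0,0,-7.8],[0,0,0],0],[[0,0,0],[0,0,0],0]]' 20
python3 -c "
from h import *
to(.409,-.194,.15)"
```

```text
time_s: 0.9
tcp_pos: [0.1524, -0.6573, 0.251]
eef_rot: [180.0, 0.0, -112.2]
contact_force: [-0.1, -0.4, 0.4]
gripper_width: 0.0443
gripper_force: 0.0
yaw -112.2 tool d cm [-52.59  -6.22  10.1 ] tcp [ 0.1524 -0.6573  0.251 ] rot [ 1.7997e+02  4.0000e-02 -1.1223e+02] F [-0.1 -0.4  0.4] M [-0.01  0.08  0.01] w 0.0443 gf 0.0 t 0.9
```

```bash
python3 -m crank '[[[0,0,0],[-3.7,-0.44,0.57],0],[[0,0,0],[-3.7,-0.44,0.57],0],[[0,0,0],[-3.7,-0.44,0.57],0],[[0,0,0],[-3.7,-0.44,0.57],0],[[0,0,0],[-3.7,-0.44,0.57],0],[[0,0,0],[-3.7,-0.44,0.57],0],[[0,0,0],[-3.7,-0.44,0.57],0],[[0,0,0],[-3.7,-0.44,0.57],0]]' 20
python3 -m crank '[[[0,0,0],[-3.7,-0.44,0.57],0],[[0,0,0],[-3.7,-0.44,0.57],0],[[0,0,0],[-3.7,-0.44,0.57],0],[[0,0,0],[-3.7,-0.44,0.57],0],[[0,0,0],[-3.7,-0.44,0.57],0],[[0,0,0],[-3.7,-0.44,0.57],0],[[0,0,0],[0,0,0],0],[[0,0,0],[0,0,0],0]]' 20
python3 -c "
from h import *
to(.409,-.194,.076)"
```

```text
time_s: 1.7
tcp_pos: [0.2979, -0.3958, 0.2058]
eef_rot: [-180.0, 0.0, -112.6]
contact_force: [0.9, -1.0, 0.7]
gripper_width: 0.0438
gripper_force: 0.0
time_s: 2.5
tcp_pos: [0.4065, -0.2011, 0.1717]
eef_rot: [180.0, -0.0, -112.4]
contact_force: [0.4, 0.4, -0.6]
gripper_width: 0.044
gripper_force: 0.0
yaw -112.4 tool d cm [-0.75  0.04  9.57] tcp [ 0.4065 -0.2011  0.1717] rot [ 1.7997e+02 -1.0000e-02 -1.1240e+02] F [ 0.4  0.4 -0.6] M [ 0.01  0.08 -0.07] w 0.0440 gf 0.0 t 2.5
```

```bash
python3 -m crank '[[[0,0,0],[-0.75,0,2],0],[[0,0,0],[0,0,2.5],0],[[0,0,0],[0,0,2.5],0],[[0,0,0],[0,0,1.6],0],[[0,0,0],[0,0,1],0],[[0,0,0],[0,0,0],0],[[0,0,0],[0,0,0],0]]' 30
python3 -m crank '[[[0,0,0],[0,0,0],1],[[0,0,0],[0,0,0],1],[[0,0,0],[0,0,0],1],[[0,0,0],[0,0,0],1],[[0,0,0],[0,0,0],1],[[0,0,0],[0,0,0],1]]' 30
python3 -c "
from h import *
to(.409,-.194,.20)"
```

```text
time_s: 3.2
tcp_pos: [0.4094, -0.1954, 0.0762]
eef_rot: [-180.0, -0.0, -112.4]
contact_force: [0.4, -0.4, 1.1]
gripper_width: 0.0436
gripper_force: 0.0
time_s: 3.8
tcp_pos: [0.4092, -0.1949, 0.076]
eef_rot: [-180.0, 0.0, -112.3]
contact_force: [-1.2, 1.0, 4.7]
gripper_width: 0.0143
gripper_force: 30.0
yaw -112.3 tool d cm [ -0.07   0.05 -12.4 ] tcp [ 0.4092 -0.1949  0.076 ] rot [-180.      0.   -112.34] F [-1.2  1.   4.7] M [ 0.51  0.62 -0.01] w 0.0143 gf 30.0 t 3.8
```

```bash
python3 -m crank '[[[0,0,0],[0,0,-1],1],[[0,0,0],[0,0,-2],1],[[0,0,0],[0,0,-3],1],[[0,0,0],[0,0,-3],1],[[0,0,0],[0,0,-3],1],[[0,0,0],[0,0,-3],1],[[0,0,0],[0,0,0],1]]' 30
python3 -c "
from h import *
to(.43,.05,.226)"
```

```text
time_s: 4.5
tcp_pos: [0.4113, -0.1954, 0.2304]
eef_rot: [-179.6, 0.1, -112.3]
contact_force: [-0.1, -0.1, -0.8]
gripper_width: 0.0135
gripper_force: 30.0
yaw -112.3 tool d cm [-23.41   7.59   0.44] tcp [ 0.4113 -0.1954  0.2304] rot [-1.7957e+02  1.0000e-01 -1.1231e+02] F [-0.1 -0.1 -0.8] M [0.05 0.06 0.01] w 0.0135 gf 30.0 t 4.5
```

```bash
python3 -m crank '[[[0,0,0],[-2,0.65,0],1],[[0,0,0],[-3.6,1.15,0],1],[[0,0,0],[-3.6,1.15,0],1],[[0,0,0],[-3.6,1.15,0],1],[[0,0,0],[-3.6,1.15,0],1],[[0,0,0],[-3.6,1.2,0],1],[[0,0,0],[-3.5,1.6,0],1],[[0,0,0],[-3.5,2.2,0],1]]' 30
python3 -m crank '[[[0,0,0],[-3.5,2.7,0],1],[[0,0,0],[-3.5,2.7,0],1],[[0,0,0],[-3.5,2.7,0],1],[[0,0,0],[-3.4,2.6,0],1],[[0,0,0],[-3,2.3,0],1],[[0,0,0],[0,0,0],1],[[0,0,0],[0,0,0],1],[[0,0,0],[0,0,0],1]]' 30
python3 -c "
from h import *
to(.357,.3047,.15)"
```

```text
time_s: 5.3
tcp_pos: [0.4168, 0.0952, 0.2257]
eef_rot: [180.0, -0.0, -112.4]
contact_force: [0.4, 0.6, -0.8]
gripper_width: 0.014
gripper_force: 30.0
time_s: 6.1
tcp_pos: [0.3609, 0.2987, 0.2255]
eef_rot: [180.0, -0.0, -112.4]
contact_force: [-0.2, 0.3, 0.0]
gripper_width: 0.0142
gripper_force: 30.0
yaw -112.4 tool d cm [-0.41  0.59  7.55] tcp [0.3609 0.2987 0.2255] rot [ 1.7999e+02 -5.0000e-02 -1.1236e+02] F [-0.2  0.3  0. ] M [ 0.04  0.06 -0.  ] w 0.0142 gf 30.0 t 6.1
```

```bash
python3 -m crank '[[[0,0,0],[-0.35,0.55,2],1],[[0,0,0],[0,0,2.5],1],[[0,0,0],[0,0,2.5],1],[[0,0,0],[0,0,1.5],1],[[0,0,0],[0,0,0],1],[[0,0,0],[0,0,0],1]]' 30
python3 - <<'E'
from h import *
c=cap('side','side1');t=cap('top','top1')
K=c['intrinsics'];Ti=np.linalg.inv(c['world_from_camera'])
for p in[(.3572,.3046,.06),(.3572,.3046,.09)]:
    q=Ti@np.array([*p,1]);q=K@q[:3];print(q[:2]/q[2])
u,v=(q[:2]/q[2]).astype(int)
a=cv2.resize(c['color'][v-50:v+40,u-60:u+60,::-1],None,fx=6,fy=6,interpolation=cv2.INTER_CUBIC);cv2.imwrite('pics/s1c.png',a);print(u-60,v-50)
to(.3569,.3039,.096)
E
```

```text
time_s: 6.7
tcp_pos: [0.3578, 0.3042, 0.1413]
eef_rot: [-180.0, -0.0, -112.4]
contact_force: [0.0, 0.1, -1.2]
gripper_width: 0.0141
gripper_force: 30.0
[410.0457415  317.56915868]
[411.59399902 307.16004285]
351 257
yaw -112.4 tool d cm [0.14 0.06 4.59] tcp [0.3579 0.305  0.1419] rot [-1.7998e+02  1.0000e-01 -1.1238e+02] F [-0.2  0.4 -1.1] M [0.05 0.12 0.02] w 0.0136 gf 30.0 t 6.8
```

View pics/s1c.png

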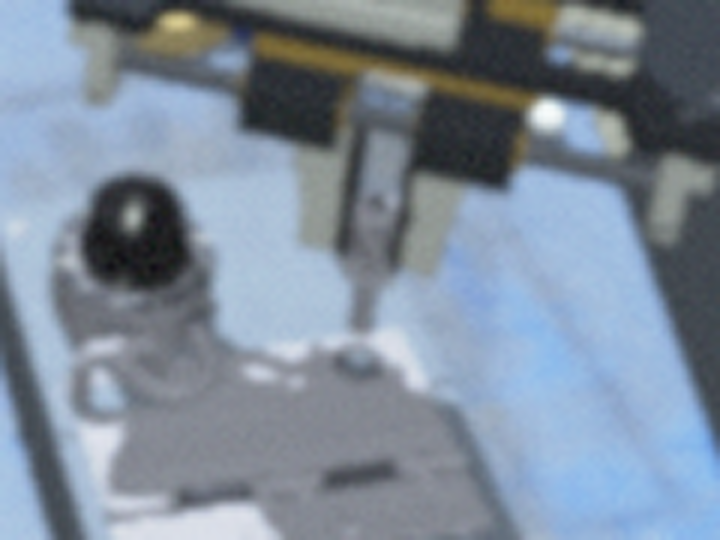

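The side crop shows the pin tip at crop (361,325), directly above the hole at (357,358). The offset is under 1 mm, so I'll descend.

```bash
python3 -m crank '[[[0,0,0],[0.05,0.03,0.8],1],[[0,0,0],[0,0,0.6],1],[[0,0,0],[0,0,0.6],1],[[0,0,0],[0,0,0.4],1],[[0,0,0],[0,0,0.4],1],[[0,0,0],[0,0,0],1]]' 30
python3 -c "
from h import *
to(.3569,.3039,.096)"
```

```text
time_s: 7.4
tcp_pos: [0.3567, 0.3042, 0.1121]
eef_rot: [180.0, -0.1, -112.3]
contact_force: [0.4, 0.3, -0.7]
gripper_width: 0.0136
gripper_force: 30.0
yaw -112.3 tool d cm [ 0.02 -0.03  1.61] tcp [0.3567 0.3042 0.1121] rot [ 1.7999e+02 -7.0000e-02 -1.1235e+02] F [ 0.4  0.3 -0.7] M [-0.02  0.07  0.01] w 0.0136 gf 30.0 t 7.4
```

```bash
python3 -m crank '[[[0,0,0],[0,0,0.5],1],[[0,0,0],[0,0,0.5],1],[[0,0,0],[0,0,0.3],1],[[0,0,0],[0,0,0.2],1],[[0,0,0],[0,0,0.1],1],[[0,0,0],[0,0,0.1],1],[[0,0,0],[0,0,0],1]]' 30
python3 -c "
from h import *
to(.3569,.3039,.096)"
```

```text
time_s: 8.1
tcp_pos: [0.3569, 0.3045, 0.096]
eef_rot: [-180.0, 0.0, -112.3]
contact_force: [-1.4, -0.7, 2.5]
gripper_width: 0.0143
gripper_force: 30.0
yaw -112.3 tool d cm [ 0.06 -0.02  0.  ] tcp [0.3569 0.3045 0.096 ] rot [-1.8000e+02  1.0000e-02 -1.1234e+02] F [-1.4 -0.7  2.5] M [-0.22  0.36  0.  ] w 0.0143 gf 30.0 t 8.1
```

```bash
python3 -m crank '[[[0,0,0],[0,0,0.1],1],[[0,0,0],[0,0,0.1],1],[[0,0,0],[0,0,0],1]]' 30
python3 -m crank '[[[0,0,0],[0,0,-0.1],0.2],[[0,0,0],[0,0,0],0],[[0,0,0],[0,0,0],0],[[0,0,0],[0,0,-1],0],[[0,0,0],[0,0,-2],0],[[0,0,0],[0,0,-3],0],[[0,0,0],[0,0,-3],0],[[0,0,0],[0,0,-1],0]]' 30
python3 -c "
from h import *
to(.43,.27,.19)"
```

```text
time_s: 8.4
tcp_pos: [0.3571, 0.3047, 0.0958]
eef_rot: [-180.0, 0.1, -112.3]
contact_force: [-9.1, -5.8, 25.3]
gripper_width: 0.014
gripper_force: 30.1
time_s: 9.2
tcp_pos: [0.3578, 0.3057, 0.1983]
eef_rot: [-179.9, 0.3, -112.3]
contact_force: [0.5, -0.3, 0.4]
gripper_width: 0.0436
gripper_force: 0.0
yaw -112.3 tool d cm [ 0.56 -8.03  0.83] tcp [0.3578 0.3057 0.1983] rot [-179.94    0.26 -112.32] F [ 0.5 -0.3  0.4] M [ 0.11  0.04 -0.03] w 0.0436 gf 0.0 t 9.2
```

```bash
cat > pt.py <<'E'
from h import *
def pointer(f,ctr,zt=.108,save=None):
    # rectify knob top plane around ctr (world xy), image axes: col = -y world, row = -x world, 10 px/mm -> 4px/mm
    c=dict(np.load(f)); K=c['intrinsics'];Ti=np.linalg.inv(c['world_from_camera']);s=4.;n=160
    jj,ii=np.meshgrid(np.arange(n),np.arange(n))
    P=np.stack([ctr[0]-(ii-n/2)/s/1000,ctr[1]-(jj-n/2)/s/1000,np.full((n,n),zt),np.ones((n,n))],-1)
    q=(P@Ti.T)[...,:3]@K.T;m=(q[...,:2]/q[...,2:]).astype(np.float32)
    im=cv2.remap(c['color'],m[...,0],m[...,1],cv2.INTER_CUBIC);return im[:,:,::-1]
E
python3 - <<'E'
from pt import *
ims=[]
for f in('top0.npz','side0.npz'):
    for zt in(.108,.087):
        ims.append(cv2.resize(pointer(f,(.4305,.2708),zt),(390,280*390//280)))
o=np.vstack([np.hstack(ims[:2]),np.hstack(ims[2:])]);o=cv2.resize(o,(600,600));cv2.imwrite('pics/pt0.png',o)
E
python3 -m crank '[[[0,0,-5],[0,0,0],-0.3],[[0,0,-5],[0,0,0],-0.3],[[0,0,-5],[0,0,0],-0.3],[[0,0,-5],[0,0,0],-0.3],[[0,0,-5],[0,0,0],-0.3],[[0,0,-5],[0,0,0],-0.3],[[0,0,0],[0,0,0],-0.3]]' 25
python3 -c "
from h import *
to(.4305,.2708,.114)"
```

```text
time_s: 9.9
tcp_pos: [0.3568, 0.3043, 0.1948]
eef_rot: [180.0, -0.0, -82.3]
contact_force: [0.1, -0.0, -0.5]
gripper_width: 0.0576
gripper_force: 0.0
yaw -82.3 tool d cm [ 4.31 -6.85  8.08] tcp [0.3568 0.3043 0.1948] rot [ 1.7999e+02 -1.0000e-02 -8.2280e+01] F [ 0.1 -0.  -0.5] M [ 0.03  0.13 -0.02] w 0.0576 gf 0.0 t 9.9
```

View pics/pt0.png

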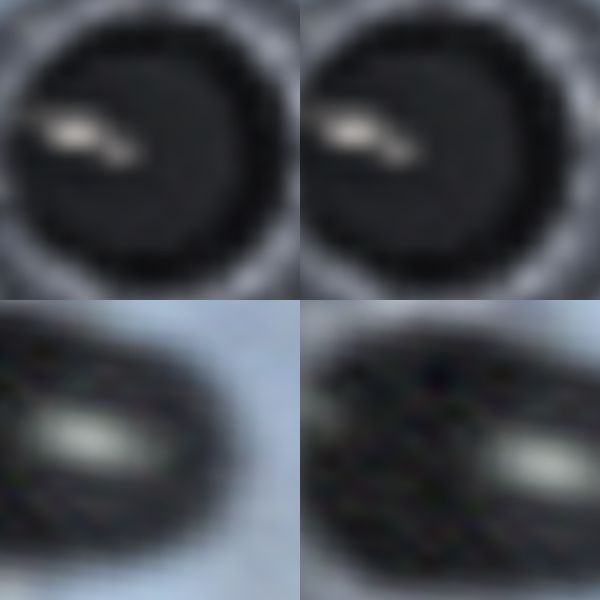

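The rectified views show the pointer line from (135,158) to (35,115). That is about 31° clockwise of the shackle axis, so the dial stands at one o'clock. The knob centre is at about (.430,.2715).

```bash
python3 -m crank '[[[0,0,0],[1.4,-2.28,0],-0.3],[[0,0,0],[1.43,-2.28,0],-0.3],[[0,0,0],[1.4,-2.28,0.5],-0.3],[[0,0,0],[0,0,2.5],-0.3],[[0,0,0],[0,0,2.5],-0.3],[[0,0,0],[0,0,1.6],-0.3],[[0,0,0],[0,0,0.8],-0.3],[[0,0,0],[0,0,0],-0.3]]' 20
python3 -c "
from h import *
to(.4303,.2715,.116)"
python3 -m crank '[[[0,0,0],[0,0,0],1],[[0,0,0],[0,0,0],1],[[0,0,0],[0,0,0],1],[[0,0,0],[0,0,0],1],[[0,0,0],[0,0,0],1]]' 20
python3 -c "
from h import *
to(.4303,.2715,.116)"
```

```text
time_s: 10.7
tcp_pos: [0.4299, 0.2712, 0.1149]
eef_rot: [179.9, -0.1, -82.4]
contact_force: [0.2, 0.7, 0.5]
gripper_width: 0.0571
gripper_force: 0.0
yaw -82.4 tool d cm [-0.03 -0.04 -0.11] tcp [0.4299 0.2712 0.1149] rot [ 1.7991e+02 -9.0000e-02 -8.2440e+01] F [0.2 0.7 0.5] M [ 0.    0.1  -0.04] w 0.0571 gf 0.0 t 10.7
time_s: 11.2
tcp_pos: [0.4302, 0.2718, 0.1163]
eef_rot: [-180.0, 0.0, -82.3]
contact_force: [-2.3, 0.4, 4.3]
gripper_width: 0.0291
gripper_force: 20.0
yaw -82.3 tool d cm [ 0.03 -0.    0.03] tcp [0.4302 0.2718 0.1163] rot [-1.7998e+02  3.0000e-02 -8.2340e+01] F [-2.3  0.4  4.3] M [0.07 1.09 0.  ] w 0.0291 gf 20.0 t 11.2
```

```bash
python3 -m crank '[[[0,0,7.5],[0,0,0],1],[[0,0,7.5],[0,0,0],1],[[0,0,7.5],[0,0,0],1],[[0,0,7.5],[0,0,0],1],[[0,0,7.5],[0,0,0],1],[[0,0,7.5],[0,0,0],1],[[0,0,7.5],[0,0,0],1],[[0,0,7.5],[0,0,0],1]]' 20
python3 -m crank '[[[0,0,7.5],[0,0,0],1],[[0,0,7.5],[0,0,0],1],[[0,0,7.5],[0,0,0],1],[[0,0,7.5],[0,0,0],1],[[0,0,0],[0,0,0],1],[[0,0,0],[0,0,0],1]]' 20
python3 - <<'E'
from h import *
to(.4303,.2715,.116); c=cap('side','side2');t=cap('top','top2')
s=cv2.resize(c['color'][250:350,330:430,::-1],(400,400),interpolation=cv2.INTER_CUBIC)
a=cv2.resize(t['color'][250:330,180:260,::-1],(400,400),interpolation=cv2.INTER_CUBIC)
cv2.imwrite('pics/v2.png',np.hstack([s,a]))
E
```

```text
time_s: 12.0
tcp_pos: [0.4298, 0.2721, 0.1163]
eef_rot: [180.0, 0.0, -142.7]
contact_force: [-6.2, 1.5, 7.1]
gripper_width: 0.0295
gripper_force: 20.0
time_s: 12.6
tcp_pos: [0.4303, 0.2724, 0.1163]
eef_rot: [179.9, 0.0, -172.2]
contact_force: [-5.4, 2.9, 6.2]
gripper_width: 0.0293
gripper_force: 20.0
yaw -172.2 tool d cm [ 0.01 -0.09  0.03] tcp [0.4303 0.2724 0.1163] rot [ 1.7993e+02  4.0000e-02 -1.7216e+02] F [-5.4  2.9  6.2] M [ 0.98  1.86 -0.03] w 0.0293 gf 20.0 t 12.6
```

```bash
python3 -m crank '[[[0,0,3],[0,0,0],1],[[0,0,0],[0,0,0],1],[[0,0,0],[0,0,0],0],[[0,0,0],[0,0,0],-0.3],[[0,0,0],[0,0,0],-0.3],[[0,0,0],[0,0,-1.5],-0.3],[[0,0,0],[0,0,-3],-0.3],[[0,0,0],[0,0,-4],-0.3]]' 20
python3 - <<'E'
from h import *
to(.4303,.2715,.116)
E
python3 -m crank '[[[0,0,0],[2,0,-3],-0.3],[[0,0,0],[4,0,-2],-0.3],[[0,0,0],[4,0,0],-0.3],[[0,0,0],[4,0,0],-0.3]]' 20
python3 - <<'E'
from pt import *
c=cap('side','side3');t=cap('top','top3')
a=cv2.resize(t['color'][255:325,190:260,::-1],(400,400),interpolation=cv2.INTER_CUBIC)
s=cv2.resize(pointer('side3.npz',(.4303,.272)),(400,400))
cv2.imwrite('pics/v3.png',np.hstack([s,a]))
to(.4303,.2715,.116)
E
```

```text
time_s: 13.5
tcp_pos: [0.4295, 0.2705, 0.2]
eef_rot: [-179.8, -0.2, -175.3]
contact_force: [-0.1, 1.8, -0.9]
gripper_width: 0.0566
gripper_force: 0.0
yaw -175.3 tool d cm [-0.09  0.09  8.4 ] tcp [0.4295 0.2705 0.2   ] rot [-1.7981e+02 -1.7000e-01 -1.7532e+02] F [-0.1  1.8 -0.9] M [ 0.18 -0.12 -0.03] w 0.0566 gf 0.0 t 13.5
time_s: 13.9
tcp_pos: [0.2898, 0.2599, 0.2511]
eef_rot: [179.9, 0.0, -175.4]
contact_force: [-1.1, 1.1, 1.1]
gripper_width: 0.0569
gripper_force: 0.0
yaw -175.1 tool d cm [-14.31   0.    13.51] tcp [0.2878 0.2593 0.2511] rot [ 1.7989e+02 -1.0000e-02 -1.7513e+02] F [0.6 0.3 0.5] M [ 0.07 -0.02 -0.05] w 0.0571 gf 0.0 t 14.0
```

View pics/v3.png

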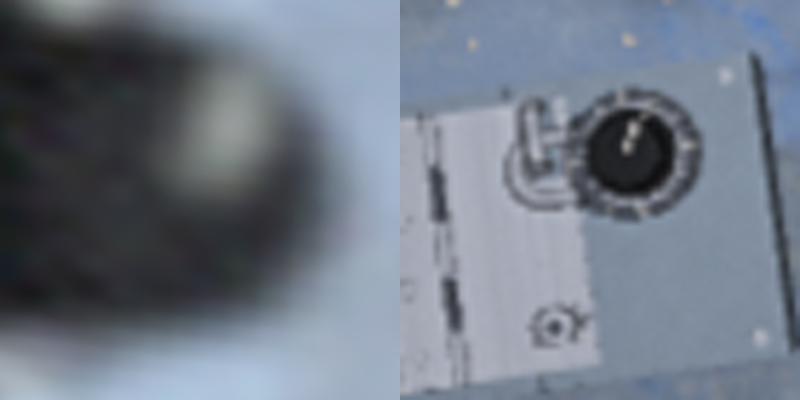

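```bash
cat >> pt.py <<'E'
def angles(f,ctr):
    im=pointer(f,ctr,.108).max(2).astype(float)      # knob top, 4 px/mm, image left=+y
    j,i=np.meshgrid(np.arange(160)-80,np.arange(160)-80);rr=np.hypot(i,j)/4
    d=(im<60)&(rr<18); cx,cy=0,0
    w=np.where(rr<13,np.clip(im-70,0,None),0);m=w.sum();x0,y0=(w*j).sum()/m,(w*i).sum()/m
    C=np.cov(np.stack([j.ravel(),i.ravel()]),aweights=w.ravel());e,V=np.linalg.eigh(C);v=V[:,1]
    if v@[x0,y0]<0:v=-v
    # clockwise from image left (world +y)
    print(f,'line',np.degrees(np.arctan2(-v[1],-v[0])),'centroid dir',np.degrees(np.arctan2(-y0,-x0)),'mm',x0/4,y0/4,'minus case',)
    im=pointer(f,ctr,.084).max(2).astype(np.float32)
    best=None
    th=np.arange(0,360,1.)
    prof=np.array([[cv2.remap(im,np.float32([[80-4*q*np.cos(np.radians(a))]]),np.float32([[80-4*q*np.sin(np.radians(a))]]),1)[0,0] for q in np.arange(22,27,.5)] for a in th]).mean(1)
    hp=prof-cv2.blur(np.vstack([prof]*1).reshape(-1,1),(1,31),borderType=cv2.BORDER_REFLECT).ravel()
    F=(hp*np.exp(-1j*np.radians(12*th))).sum();F4=(hp[30:330]*np.exp(-1j*np.radians(4*th[30:330]))).sum()
    print('tick phase mod30',(-np.degrees(np.angle(F))/12)%30,'mod90',(-np.degrees(np.angle(F4))/4)%90, 'peaks',[int(a) for a in th if hp[int(a)]==hp[max(0,int(a)-10):int(a)+11].max() and hp[int(a)]>4])
E
python3 -c "
from pt import *
angles('top0.npz',(.4303,.2715));angles('top3.npz',(.4303,.2715))"
```

```text
top0.npz line 18.723642873709764 centroid dir 15.035414594843433 mm -8.275959299688548 -2.2230201687278885 minus case
tick phase mod30 14.69948306739339 mod90 44.90917121115593 peaks [42, 131, 228, 312]
top3.npz line 111.38112456198489 centroid dir 93.96558512492435 mm 0.5463426034120121 -7.881087870997897 minus case
tick phase mod30 14.848352939611885 mod90 44.792559527610884 peaks [49, 134, 228, 312]
```

The right panel of the close view shows the dial pointer at about (642,118) from centre (630,152), which is four o'clock after a turn of about 92°. The pin's collar sits flat in the hasp at (553,326). Next I regrip and turn back.

```bash
python3 -m crank '[[[0,0,0],[-4.3,0,0],-0.3],[[0,0,0],[-4,0,1],-0.3],[[0,0,0],[-4,0,2],-0.3],[[0,0,0],[-2,0.05,3],-0.3],[[0,0,0],[0,0,3.5],-0.3],[[0,0,0],[0,0,3],-0.3],[[0,0,0],[0,0,0.9],-0.3],[[0,0,0],[0,0,0],-0.3]]' 20
python3 -c "
from h import *
to(.4300,.2720,.116)"
```

```text
time_s: 14.8
tcp_pos: [0.4331, 0.2716, 0.1157]
eef_rot: [-179.9, -0.1, -175.3]
contact_force: [0.3, -0.2, 1.6]
gripper_width: 0.0571
gripper_force: 0.0
yaw -175.3 tool d cm [ 0.3   0.07 -0.03] tcp [0.4331 0.2716 0.1157] rot [-1.7985e+02 -1.1000e-01 -1.7533e+02] F [ 0.3 -0.2  1.6] M [ 0.01  0.02 -0.03] w 0.0571 gf 0.0 t 14.8
```

```bash
python3 -m crank '[[[0,0,0],[0.3,0.05,0],-0.3],[[0,0,0],[0,0,0],1],[[0,0,0],[0,0,0],1],[[0,0,0],[0,0,0],1],[[0,0,0],[0,0,0],1],[[0,0,0],[0,0,0],1]]' 20
python3 -m crank '[[[0,0,-7.8],[0,0,0],1],[[0,0,-7.8],[0,0,0],1],[[0,0,-7.8],[0,0,0],1],[[0,0,-7.8],[0,0,0],1],[[0,0,-7.8],[0,0,0],1],[[0,0,-7.8],[0,0,0],1],[[0,0,-7.8],[0,0,0],1],[[0,0,-7.8],[0,0,0],1]]' 20
python3 -m crank '[[[0,0,0],[0,0,0],1],[[0,0,0],[0,0,0],1],[[0,0,0],[0,0,0],0.1],[[0,0,0],[0,0,0],0.1],[[0,0,0],[0,0,0],0.1]]' 20
python3 -c "
from h import *
to(.4300,.2720,.116)"
```

```text
time_s: 15.4
tcp_pos: [0.4304, 0.2727, 0.1173]
eef_rot: [180.0, 0.0, -175.3]
contact_force: [-1.5, -1.5, 4.5]
gripper_width: 0.029
gripper_force: 20.0
time_s: 16.2
tcp_pos: [0.4306, 0.2722, 0.1173]
eef_rot: [-179.9, -0.0, -112.6]
contact_force: [1.2, -4.2, 5.0]
gripper_width: 0.0294
gripper_force: 20.0
time_s: 16.7
tcp_pos: [0.4301, 0.2727, 0.1166]
eef_rot: [180.0, -0.0, -112.9]
contact_force: [-0.2, 0.2, 0.4]
gripper_width: 0.0389
gripper_force: 0.0
yaw -112.9 tool d cm [ 0.07 -0.02  0.06] tcp [0.4301 0.2727 0.1166] rot [ 179.99   -0.   -112.95] F [-0.2  0.2  0.4] M [0.02 0.09 0.05] w 0.0389 gf 0.0 t 16.7
```

```bash
python3 -m crank '[[[0,0,0],[0,0,0],1],[[0,0,0],[0,0,0],1],[[0,0,0],[0,0,0],1],[[0,0,0],[0.215,-0.128,0],1],[[0,0,0],[0.215,-0.128,0],1],[[0,0,0],[0.215,-0.128,0],1],[[0,0,0],[0.215,-0.128,0],1],[[0,0,0],[0,0,0],1]]' 25
python3 -c "
from h import *
to(.4300+.0042,.2720-.0299,.116)"
```

```text
time_s: 17.5
tcp_pos: [0.4316, 0.2625, 0.1168]
eef_rot: [180.0, 0.0, -113.0]
contact_force: [-0.3, 1.8, -1.4]
gripper_width: 0.0297
gripper_force: 25.0
yaw -113.0 tool d cm [ 1.78 -1.03  0.08] tcp [0.4316 0.2625 0.1168] rot [ 1.8000e+02  1.0000e-02 -1.1296e+02] F [-0.3  1.8 -1.4] M [ 0.73 -0.09 -0.08] w 0.0297 gf 25.0 t 17.5
```

```bash
python3 -m crank '[[[0,0,0],[0.215,-0.128,0],1],[[0,0,0],[0.215,-0.128,0],1],[[0,0,0],[0.215,-0.128,0],1],[[0,0,0],[0.215,-0.128,0],1],[[0,0,0],[0.215,-0.128,0],1],[[0,0,0],[0.215,-0.128,0],1],[[0,0,0],[0.215,-0.128,0],1],[[0,0,0],[0,0,0],1]]' 25
python3 -c "
from h import *
to(.4300+.0042,.2720-.0299,.116)"
```

```text
time_s: 18.3
tcp_pos: [0.4339, 0.2449, 0.1168]
eef_rot: [-180.0, -0.0, -113.0]
contact_force: [1.3, 0.8, -2.7]
gripper_width: 0.0295
gripper_force: 25.0
yaw -113.0 tool d cm [ 0.25 -0.13  0.08] tcp [0.4339 0.2449 0.1168] rot [-1.8000e+02 -2.0000e-02 -1.1296e+02] F [ 1.3  0.8 -2.7] M [ 0.41 -0.18 -0.01] w 0.0295 gf 25.0 t 18.3
```

```bash
python3 -m crank '[[[0,0,0],[0.13,-0.077,0],1],[[0,0,0],[0.13,-0.077,0],1],[[0,0,0],[0.086,-0.05,0],1],[[0,0,0],[0,0,0],1]]' 25
python3 -c "
from h import *
to(.4300+.0042,.2720-.0299,.116)"
```

```text
time_s: 18.7
tcp_pos: [0.4346, 0.2419, 0.1168]
eef_rot: [180.0, 0.1, -112.9]
contact_force: [-0.4, 4.6, -3.0]
gripper_width: 0.0294
gripper_force: 25.0
yaw -112.9 tool d cm [-0.    0.04  0.08] tcp [0.4346 0.2419 0.1168] rot [ 1.7999e+02  7.0000e-02 -1.1295e+02] F [-0.4  4.6 -3. ] M [ 1.85  0.45 -0.05] w 0.0294 gf 25.0 t 18.7
```

```bash
python3 -m crank '[[[0,0,0],[0.086,-0.05,0],1],[[0,0,0],[0.086,-0.05,0],1],[[0,0,0],[0,0,0],1]]' 25
python3 - <<'E'
from h import *
to(.4300+.0042,.2720-.0299,.116)
t=cap('top','top4');s=cap('side','side4')
a=cv2.resize(t['color'][255:325,190:260,::-1],(400,400),interpolation=cv2.INTER_CUBIC)
b=cv2.resize(s['color'][255:335,340:420,::-1],(400,400),interpolation=cv2.INTER_CUBIC)
cv2.imwrite('pics/v4.png',np.hstack([a,b]))
E
```

```text
time_s: 19.0
tcp_pos: [0.4353, 0.2415, 0.1169]
eef_rot: [-180.0, 0.2, -112.9]
contact_force: [-0.6, 10.4, -5.6]
gripper_width: 0.0292
gripper_force: 25.0
yaw -112.9 tool d cm [-0.01  0.12  0.09] tcp [0.4353 0.2415 0.1169] rot [-180.      0.23 -112.94] F [-0.6 10.4 -5.6] M [ 3.88  0.62 -0.01] w 0.0292 gf 25.0 t 19.0
```

View pics/v4.png

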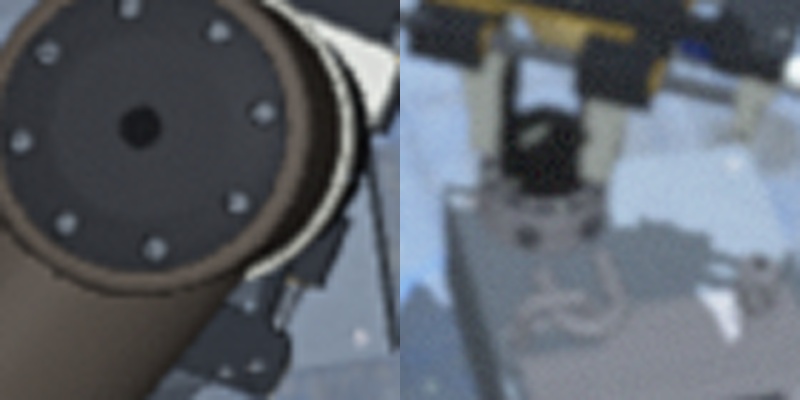

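The right panel shows the lock clear of the staple, with the shackle drawn out around the limb near (600,290). At 10 N it no longer moves, so the shackle is fully out.

```bash
python3 -m crank '[[[0,0,0],[-0.4,0.24,0],1],[[0,0,0],[-0.55,0.33,0],1],[[0,0,0],[-0.55,0.33,0],1],[[0,0,0],[-0.55,0.33,0],1],[[0,0,0],[-0.55,0.33,0],1],[[0,0,0],[-0.3,0.18,0],1],[[0,0,0],[-0.19,0.11,0],1],[[0,0,0],[0,0,0],1]]' 30
python3 -c "
from h import *
to(.4304,.2766,.116);to(.4304-.0297,.2766-.0042,.116)"
```

```text
time_s: 19.9
tcp_pos: [0.4297, 0.2755, 0.1167]
eef_rot: [180.0, 0.0, -112.9]
contact_force: [-0.2, -2.3, 0.6]
gripper_width: 0.0295
gripper_force: 30.0
yaw -112.9 tool d cm [-0.13 -0.02  0.07] tcp [0.4297 0.2755 0.1167] rot [ 1.7999e+02  1.0000e-02 -1.1293e+02] F [-0.2 -2.3  0.6] M [-0.66  0.1   0.  ] w 0.0295 gf 30.0 t 19.9
yaw -112.9 tool d cm [1.41 2.55 0.07] tcp [0.4297 0.2755 0.1167] rot [ 1.7999e+02  1.0000e-02 -1.1293e+02] F [-0.2 -2.3  0.6] M [-0.66  0.1   0.  ] w 0.0295 gf 30.0 t 19.9
```

```bash
python3 -m crank '[[[0,0,0],[-0.09,0.05,0],1],[[0,0,0],[0.15,0.25,0],1],[[0,0,0],[0.15,0.25,0],1],[[0,0,0],[0.15,0.25,0],1],[[0,0,0],[0.15,0.25,0],1],[[0,0,0],[0,0,0],1]]' 30
python3 -c "
from h import *
to(.4304-.0297,.2766-.0042,.116)"
```

```text
time_s: 20.5
tcp_pos: [0.4175, 0.2745, 0.1167]
eef_rot: [180.0, 0.0, -112.9]
contact_force: [-0.7, 0.6, -1.6]
gripper_width: 0.0293
gripper_force: 30.0
yaw -112.9 tool d cm [0.85 1.47 0.07] tcp [0.4175 0.2745 0.1167] rot [ 179.98    0.   -112.94] F [-0.7  0.6 -1.6] M [0.36 0.47 0.02] w 0.0293 gf 30.0 t 20.5
```

```bash
python3 -m crank '[[[0,0,0],[0.15,0.26,0],1],[[0,0,0],[0.15,0.26,0],1],[[0,0,0],[0.15,0.26,0],1],[[0,0,0],[0.15,0.26,0],1],[[0,0,0],[0.15,0.26,0],1],[[0,0,0],[0.1,0.17,0],1],[[0,0,0],[0,0,0],1]]' 30
python3 -c "
from h import *
to(.4304-.0297,.2766-.0042,.116)"
```

```text
time_s: 21.2
tcp_pos: [0.4008, 0.2722, 0.1167]
eef_rot: [180.0, -0.0, -112.9]
contact_force: [0.0, -1.6, -0.7]
gripper_width: 0.0288
gripper_force: 30.0
yaw -112.9 tool d cm [-0.01  0.01  0.07] tcp [0.4008 0.2722 0.1167] rot [ 1.7998e+02 -2.0000e-02 -1.1295e+02] F [ 0.  -1.6 -0.7] M [0.15 0.43 0.03] w 0.0288 gf 30.0 t 21.2
```

```bash
python3 -m crank '[[[0,0,0],[0,0,0],1],[[0,0,0],[0,0,-0.5],1],[[0,0,0],[0,0,-1],1],[[0,0,0],[0,0,-1.5],1],[[0,0,0],[0,0,-2],1],[[0,0,0],[0,0,-2],1],[[0,0,0],[0,0,-2],1],[[0,0,0],[0,0,-2],1]]' 40
python3 -m crank '[[[0,0,0],[0,0,-2],1],[[0,0,0],[0,0,-2],1],[[0,0,0],[0,0,-1],1],[[0,0,0],[0,0,-0.5],1],[[0,0,0],[0,0,0],1],[[0,0,0],[0,0,0],1],[[0,0,0],[0,0,0],1],[[0,0,0],[0,0,0],1]]' 40
python3 - <<'E'
from h import *
to(.4,.27,.28)
t=cap('top','top5');s=cap('side','side5')
a=cv2.resize(t['color'][250:330,150:270,::-1],(600,400),interpolation=cv2.INTER_CUBIC)[:,:400]
b=cv2.resize(s['color'][170:350,320:500,::-1],(400,400),interpolation=cv2.INTER_CUBIC)
cv2.imwrite('pics/v5.png',np.hstack([a,b]))
E
```

```text
time_s: 22.0
tcp_pos: [0.4011, 0.2721, 0.2283]
eef_rot: [180.0, 0.0, -113.0]
contact_force: [0.4, 0.5, -2.9]
gripper_width: 0.0292
gripper_force: 40.0
time_s: 22.8
tcp_pos: [0.401, 0.2722, 0.281]
eef_rot: [180.0, -0.1, -113.0]
contact_force: [0.2, -0.3, -3.6]
gripper_width: 0.029
gripper_force: 40.0
yaw -113.0 tool d cm [0.24 0.01 0.1 ] tcp [0.401  0.2722 0.281 ] rot [ 1.7998e+02 -8.0000e-02 -1.1295e+02] F [ 0.2 -0.3 -3.6] M [ 0.06  0.09 -0.02] w 0.0290 gf 40.0 t 22.8
```

View pics/v5.png

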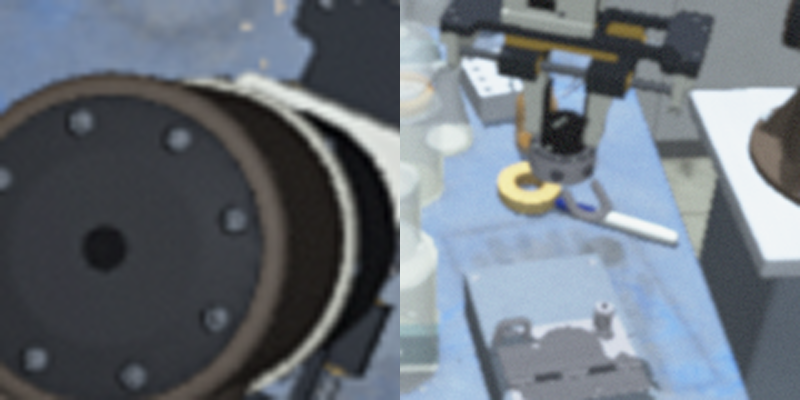

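The right panel shows the open lock held level at about (563,160), well above the case. The empty staple is at (515,335) and the pin is seated at (603,318).

```bash
python3 -c "
from plant import r
print(r.close_job())"
```

```text
the job is handed in; nothing more can be done
None
```

The job is handed in at about 23 s of the 58 s allowed: the pin is fully home in the hasp, and the padlock is open, off the staple and held level with the dial on top, about 16 cm above the case.

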